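# Fit the lever of the hand press and keep the glued pad nipped

## Task

The back edge of the brown paper pad in the grey hand press has just been glued and must be nipped while the glue grabs. Take the loose lever bar out of the wooden tool block, push its pin down through the hole in the press's hub until its collar sits home, then pull the handle towards the front of the press and down until the platen presses the pad with its pressure spring squeezed about half-way (5 mm of its 10 mm), never squeezed solid. The lever springs back if let go, so finish still holding it there, with the bar still home in the hub, the pad where it was, and the glue stick, ink jar and awl left standing.

Things in the scene. Friction and masses are not known exactly. Their poses are not given: they have to be found in the camera images.
- lever_grip (a point): Centre of the turned wooden handle (65 mm long, 24 mm thick) of the loose lever bar, which stands upright in the tool block. Below the handle: bare 12 mm shaft, then a collar 23 mm across whose underside is 94 mm below this point, then a pin 12 mm thick, 53 mm long, its last 10 mm tapered to 6 mm. Whole bar 180 mm, 0.16 kg; handle end 33 mm above this point.
- tool_block: Pale wooden block 56 (x) x 130 (y) x 60 mm high that stands fast, three holes in a row through its top along its y; origin under its centre. The bar stands loosely in the middle hole (14.4 mm), its collar on the block's top: lift it straight up, more than 53 mm. A short awl stands in the +y hole; the other hole is empty.
- awl: Short awl with a dark bulb handle 27 mm thick, standing in the tool block 45 mm to the +y side of the bar; origin at the block's top, handle 42 mm above it (102 mm above the table). A bystander.
- press: Grey C-frame hand press, fixed, bed 205 x 200 mm, ram top 165 mm high. Origin on the table under the ram; x points from the operator's side to the column at the back, y left, z up. Head 68 mm wide, x = -33 to 117 mm, top 153 mm. Right of the head sits the lever hub: turning axis parallel to y, 118 mm above the table at x = 0, hub's middle at y = -75 mm.
- hub_mouth (a point): Centre of the upper mouth of the hole right through the steel lever hub (36 x 34 x 44 mm); z out of the hole, y along the turning axis. Hole 14.4 mm wide, 44 mm deep, upright at rest; mouth 140 mm above the table, 22 mm from the turning axis. The collar sits flat on it when home. Play in the hole: a pulled bar leans about 0.09 rad more than the hub.
- lever_hub (a joint): Hub angle in rad: 0 = hole upright (at rest, held by a return spring), growing as the handle is pulled to the operator's side (the press's -x) and down. Drives the ram down 20 mm per rad: platen meets the pad at about 0.6, pressure spring half squeezed at about 0.85, solid at about 1.1 rad. The handle's centre, 116 mm from the axis, then needs about 10 N along its arc.
- pressure_spring (a joint): Squeeze of the pressure spring (the coil between the ram's foot and the platen) in m: 0 = fully out, 0.010 = solid. 5 N to start, then 3.6 N per mm.
- platen: Steel plate 100 x 112 x 8 mm under the ram that presses on the pad; at rest its underside is 41 mm above the table, 12 mm above the pad. Its origin is not at the plate: at rest it lies on the table below the ram.
- kraft_pad: Brown paper pad 170 (x) x 190 (y) x 9 mm lying on the press's bed under the platen, its back edge near the column; origin at the centre of its underside.
- glue_stick: Standing glue stick 26 mm thick, 89 mm high; origin at the centre of its underside. A bystander.
- ink_jar: Standing round ink jar 43 mm thick, 60 mm high; origin at the centre of its underside. A bystander.
- lever_bar: The lever bar; origin on its axis at the underside of its collar (94 mm below the handle's centre, 53 mm above the pin's tip), z along the bar towards the handle.
Mind the look-alikes: they are no part of the job. Leave any pink look-alike of the lever_bar alone.

How it is judged:
By the outcome, as a careful person would: the job done as asked, in the order asked, and still so for the second after the job is handed in, while the arm keeps its last pose, push and grip.
It also fails if it takes over 54 s, if anything falls off the work surface, if the arm or the gripper's body presses on something with over 40 N, if the wrist force passes 120 N, or if a joint passes its speed limit or range.

## Robot

A 6-joint arm with a two-finger parallel gripper is mounted at the origin on a cart in front of the work surface, level with it; the furniture and walls round the work are solid. World frame = base frame: x ahead of the robot, y to its left, z up, the work surface at z = 0. Lengths are in m, angles in rad, forces in N, time in s.
With the tool pointing down it reaches from about 0.225 to 0.875 m from the base axis. Payload 3.4 kg.
Tool frame: the origin (TCP) lies on the centre line of the jaws, within the pads' length; the fingertips stand 17 mm ahead of it and the grasp point (between the pads) lies 2 mm behind it (nose_length is the distance from the TCP to the fingertips, in m); z points along the fingers, y is the line along which they close (so a half turn about z gives the same grasp; the last joint's range is limited). The gripper opens to 85 mm and grips with 20 to 120 N. Pads are 22 mm wide; open, the fingers measure 114 mm over their backs; the gripper's body (76 mm by 85 mm) begins 54 mm behind the grasp point. The pads swing forward as they close: fully open they stand 13 mm farther back than shut.
Start: joints at [1.154, 0.276, 1.505, -0, 1.361, -0.121], TCP at [0.168, 0.55, 0.248] pointing down, gripper open.
Joint ranges: [-2.89, 2.89], [-0.75, 2.08], [0.22, 2.7], [-1.18, 4.32], [0.11, 2.71], [-2.7, 2.7]. Speed limits (rad/s): [2.57, 2.57, 3.14, 3.14, 3.14, 3.14].

## Interface

Orientations are given as a unit quaternion [w, x, y, z].
In Python, from rig import get_state, get_image, sign_off, find_in, place_of, nose_length gives the robot as it stands.
- The arm moves only by the tool apply_moves, never from a script. Its argument "deltas" is one flat list of numbers, 5 for each row, row after row: the finger opening in mm, from 0 to 85.4, then the shift along the tool's x, y, z in mm, then the turn about the tool's z in degrees. A call has 1 to 12 rows; each row is the pose to reach, as a shift and turn from the pose commanded when the call began, along the tool's axes at that moment; what a row does not reach only later rows make up. A row lasts 1/12 s, in which the tool goes at most 41.7 mm and 7.16 degrees, less where a joint would pass 70% of its speed; a pose out of reach is approached as far as the arm can. A call with a gripper value outside its range is refused whole. The fingers move at their own pace and stop on an object; "squeeze" is the grip in N (left out, the last holds). Time passes only in rows, so rows that repeat a pose let the fingers close. It gives the time, the measured TCP pose, the force, the opening and the grip force at its end, in the units of the state.
- get_state(): the state, without advancing time (a new reading comes with each control period).
- get_image(name): name is "side" or "top"; returns a dict with "frame" (420x560x3 uint8, red, green, blue), "K" (3x3 intrinsics, pixels), "position" and "orientation" of the camera in the world. Camera axes: x right, y down, z forward; pixel columns grow to the right and rows downward; lengths in m; the calibration is good to about 2 mm. A picture is of the moment at which its call begins. There is no depth.
- sign_off(): hands the job in; it is judged then, once.
Trained networks look in a picture, given as the dict that the camera call returned (one of the last four; its "shot" number tells which), for a name from the list of things; names that differ only in an ending like _2 or _b are one class to them, and where a whole thing is asked for, a point or a joint stands for the part that bears it (a point fixed in the world has none). Each returns a list of dicts, best first, with "score" (0 to 1); they miss things now and then, are a little off and sometimes report something else, mostly with a low value. They report only what shows in the picture. A call takes as long as a camera call. They do not tell look-alikes from the thing itself.
- find_in(query, picture): "point" ([column, row] in pixels, amid what is visible of it).
- place_of(query, picture): "point" ([column, row] in pixels: a listed point, or the origin of a listed thing).
The state is a dict: "clock": time; "qpos": joint angles; "qd": joint speeds; "effort": joint torques, N m; "position": TCP position; "ee_rot": TCP orientation; "contact_force": force on the tool from outside, world axes, zero at the start; "moment": the same for the moment, N m; "width": finger opening in m; "gripper_force": force on a finger pad.
Only numpy, scipy, OpenCV 4.12 (cv2) and the standard library are available. Lean on these libraries where they do the work, as an engineer would, in place of code of your own. Each camera call takes 0.05 s, during which the arm holds its last target. There are 200 camera calls.

## Working session

There is one attempt and no reset: what is moved stays moved. The work goes in short steps, Python scripts to look and compute and a tool call to move; the robot and the scene stay as the last step left them, time stands still between calls to the robot, and variables do not carry over. Pictures are saved under pics/ and viewed, at most 10 in all, crops included, and the job is handed in when it is done.

Besides the shell and the picture viewer there is one more tool, called after "Request:" in YAML: its name, and indented under it one key for each argument. apply_moves: Moves the arm, as the interface text tells. Its arguments: {"type":"object","properties":{"deltas":{"type":"array"},"squeeze":{"type":"number"}},"required":["deltas"]}

```bash
mkdir -p pics
cat > h.py <<'E'
import numpy as np,cv2,json
from scipy.spatial.transform import Rotation as R
from rig import *
def rot(q): return R.from_quat([q[1],q[2],q[3],q[0]])
def ray(im,p):
    K=np.array(im["K"]);d=np.linalg.inv(K)@[p[0],p[1],1];d=rot(im["orientation"]).apply(d)
    return np.array(im["position"]),d/np.linalg.norm(d)
def atz(im,p,z):
    o,d=ray(im,p);return o+d*(z-o[2])/d[2]
def tri(rs):
    A=0;b=0
    for o,d in rs:
        M=np.eye(3)-np.outer(d,d);A=A+M;b=b+M@o
    x=np.linalg.solve(A,b);return x,[np.linalg.norm((np.eye(3)-np.outer(d,d))@(x-o)) for o,d in rs]
def proj(im,X):
    v=np.array(im["K"])@rot(im["orientation"]).inv().apply(np.array(X)-im["position"]);return v[:2]/v[2]
def save(im,n): cv2.imwrite("pics/"+n,np.array(im["frame"])[:,:,::-1])
E
python3 - <<'E'
from h import *
s=get_state();print({k:np.round(v,3).tolist() for k,v in s.items()},nose_length if not callable(nose_length) else nose_length())
a=get_image("side");b=get_image("top");save(a,"s0.png");save(b,"t0.png")
for im in(a,b):print(np.round(im["position"],3),np.round(im["orientation"],3),np.round(im["K"],1).tolist())
for q in "lever_grip tool_block awl press hub_mouth lever_bar kraft_pad glue_stick ink_jar platen".split():
    for n,im in(("s",a),("t",b)):print(q,n,[(np.round(r["point"],1).tolist(),round(r["score"],2)) for r in place_of(q,im)][:3])
E
```

```text
{'clock': 0.0, 'qpos': [1.154, 0.277, 1.506, -0.0, 1.361, -0.121], 'qd': [0.001, 0.001, 0.0, -0.001, 0.001, 0.001], 'effort': [0.001, -41.677, -24.58, 0.0, 0.011, -0.0], 'position': [0.167, 0.55, 0.247], 'ee_rot': [-0.0, 0.147, 0.989, -0.001], 'contact_force': [-0.702, 0.375, 0.448], 'moment': [0.015, 0.005, -0.002], 'gripper_force': 0.0, 'width': 0.086} 0.017
[-0.077 -0.664  0.876] [-0.393  0.856 -0.304  0.14 ] [[509.2, 0.0, 277.9], [0.0, 509.2, 218.0], [0.0, 0.0, 1.0]]
[0.396 0.052 1.606] [ 0.017 -0.702  0.711 -0.026] [[520.7, 0.0, 284.0], [0.0, 520.7, 209.4], [0.0, 0.0, 1.0]]
lever_grip s [([195.3, 171.6], 0.9), ([190.7, 193.0], 0.65), ([154.6, 150.3], 0.64)]
lever_grip t [([207.3, 236.4], 0.56), ([150.5, 246.9], 0.56), ([161.9, 230.2], 0.54)]
tool_block s [([200.9, 215.5], 0.83)]
tool_block t [([213.0, 236.4], 0.95)]
awl s [([185.5, 195.4], 0.5)]
awl t [([191.1, 238.7], 0.45)]
press s [([332.6, 257.7], 0.95)]
press t [([318.4, 181.9], 0.76), ([395.5, 186.0], 0.7)]
hub_mouth s [([364.0, 227.4], 0.57), ([414.1, 322.9], 0.27)]
hub_mouth t [([345.8, 171.8], 0.8)]
lever_bar s [([183.1, 177.0], 0.81), ([198.2, 199.6], 0.74), ([157.9, 178.5], 0.6)]
lever_bar t [([168.9, 230.3], 0.63), ([156.8, 246.6], 0.51), ([209.2, 237.1], 0.45)]
kraft_pad s [([188.1, 193.5], 0.71), ([330.8, 259.5], 0.69)]
kraft_pad t [([320.8, 188.7], 0.75), ([195.0, 237.5], 0.37)]
glue_stick s [([351.3, 350.4], 0.79)]
glue_stick t [([383.9, 232.7], 0.4)]
ink_jar s [([409.0, 321.6], 0.76)]
ink_jar t [([209.9, 239.0], 0.66), ([396.0, 185.0], 0.5)]
platen s [([331.1, 255.5], 0.86)]
platen t [([314.1, 183.1], 0.82)]
```

View pics/s0.png

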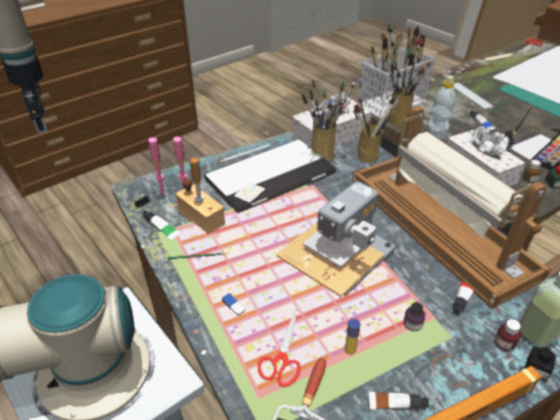

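View pics/t0.png

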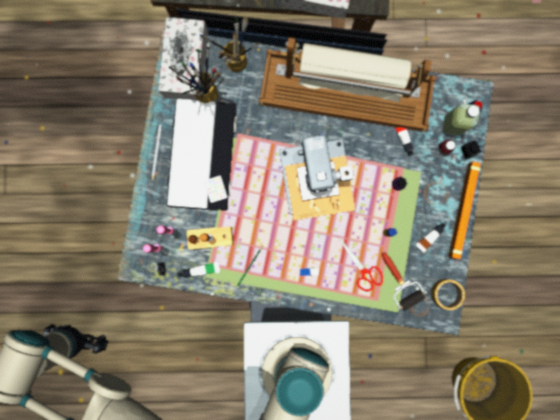

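The side view shows the brown lever handle at (195,172) in the pale block at (200,212), with two pink look-alikes at (155,150) and (180,148). The press hub is near (364,227), the glue stick at (352,340) and the ink jar at (414,318). The top view shows the block at (209,238), with the awl at (191,238) and the bar at (207,237). The hub is near (346,172).

Run:
```python
from h import *
a=get_image("side");b=get_image("top")
def T(n,p,q): x,r=tri([ray(a,p),ray(b,q)]);print(n,np.round(x,4),np.round(r,4))
T("grip",(195.3,171.6),(207.3,236.4))
T("hub",(364,227.4),(345.8,171.8))
T("press",(332.6,257.7),(318.4,181.9))
T("block",(200.9,215.5),(213,236.4))
T("platen",(331.1,255.5),(314.1,183.1))
T("pad",(330.8,259.5),(320.8,188.7))
T("glue",(351.3,350.4),(390,234))
T("jar",(409,321.6),(396,185))
T("pink",(154.6,150.3),(150.5,246.9)); T("pink2",(180,148),(161.9,230.2))
for n,im,x,y,w,h,f in(("sp",a,270,170,140,130,5),("sb",a,140,130,100,110,5)):
    cv2.imwrite(f"pics/{n}.png",cv2.resize(np.array(im["frame"])[y:y+h,x:x+w,::-1],None,fx=4,fy=4,interpolation=2))
t1=np.array(b["frame"])[120:225,270:365,::-1];t2=np.array(b["frame"])[205:290,130:245,::-1]
c=np.zeros((420,840,3),np.uint8);t1=cv2.resize(t1,None,fx=4,fy=4);t2=cv2.resize(t2,None,fx=3.4,fy=3.4)
c[:t1.shape[0],:t1.shape[1]]=t1;c[:t2.shape[0],400:400+t2.shape[1]]=t2;cv2.imwrite("pics/tc.png",c[:,:795])
```

```text
grip [0.4093 0.2488 0.1515] [0.003 0.003]
hub [ 0.5892 -0.1432  0.1392] [0.0015 0.0015]
press [ 0.5756 -0.075   0.0017] [0.003 0.003]
block [0.4104 0.2507 0.009 ] [0.0034 0.0034]
platen [ 0.5753 -0.0643  0.0006] [0.0011 0.0011]
pad [ 0.5558 -0.0833  0.0143] [0.0005 0.0005]
glue [ 0.4136 -0.2928  0.0126] [0.0003 0.0003]
jar [ 0.5646 -0.3164  0.0052] [0.0009 0.0009]
pink [0.3828 0.4079 0.1432] [0.0022 0.0022]
pink2 [0.4331 0.3729 0.1472] [0.0026 0.0026]
```

View pics/sp.png

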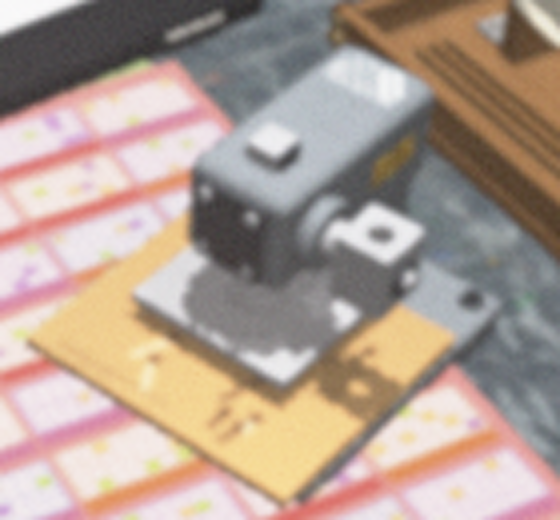

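View pics/tc.png

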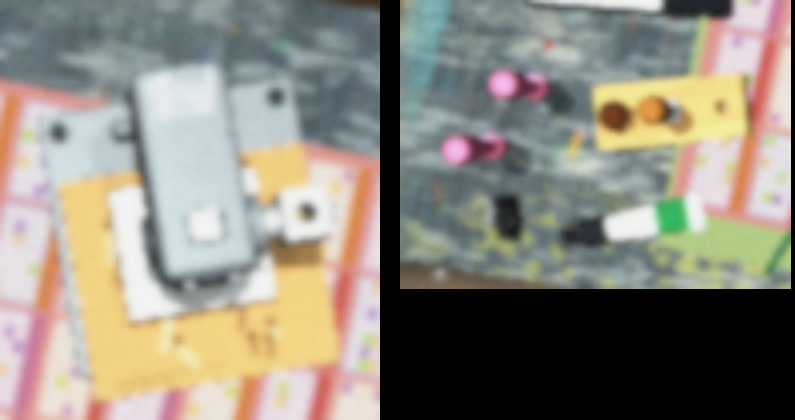

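The side crop puts the hub hole at full-image (365.5,228.7). The top crop puts it at (346.7,173). The ram top is at side (338.5,205.5) and top (321.8,176). I'll refine the poses from these.

Run:
```python
from h import *
a=get_image("side");b=get_image("top")
def T(n,p,q,z):
    x,r=tri([ray(a,p),ray(b,q)]);A,B=atz(a,p,z),atz(b,q,z);print(n,np.round(x,4),np.round(r,4),"z-fixed",np.round(A[:2],4),np.round(B[:2],4));return (A+B)/2
h=T("hub",(365.5,228.7),(346.7,173),.140)
r=T("ram",(338.5,205.5),(321.8,176),.165)
d=h-r;print("yaw",np.arctan2(d[0],-d[1]),np.hypot(d[0],d[1]))
f=lambda x,y:(270+x/4,120+y/4)
# head front/back side edges in top crop (z~.153)
for p,q in(((165,275),(135,80)),((255,262),(222,65))):
    P,Q=atz(b,f(*p),.15),atz(b,f(*q),.15);v=Q-P;print("head yaw",np.arctan2(v[1],v[0]))
P,Q=atz(b,f(60,183),.029),atz(b,f(98,400),.029);v=P-Q;print("pad edge",np.arctan2(v[1],v[0]))
P,Q=atz(b,f(98,400),.029),atz(b,f(337,360),.029);v=Q-P;print("pad front",np.arctan2(v[0],-v[1]))
g=lambda x,y:((x-400)/3.4+130,y/3.4+205)
print("bar top",atz(b,g(652,108),.187),"mid s",atz(a,(195.3,171.6),.154),"hole",atz(b,g(720,106),.06),"awl",atz(b,g(615,117),.102))
print("block c",np.mean([atz(b,g(*p),.06) for p in((593,85),(744,74),(750,137),(598,150))],0))
s=get_state();print(rot(s["ee_rot"]).as_matrix().round(3).tolist())
```

```text
hub [ 0.5871 -0.147   0.1389] [0.0003 0.0003] z-fixed [ 0.5865 -0.1479] [ 0.5868 -0.1466]
ram [ 0.5758 -0.0735  0.1631] [0.0004 0.0004] z-fixed [ 0.5738 -0.0749] [ 0.5759 -0.0736]
yaw 0.16011128265866156 0.073967746595757
head yaw 0.1363990624747702
head yaw 0.14714484883832513
pad edge 0.1595104127104439
pad front 0.15371893529689915
bar top [0.41066875 0.25109105 0.187     ] mid s [0.4051215  0.24737348 0.154     ] hole [0.41298598 0.20981431 0.06      ] awl [0.40433527 0.29430046 0.102     ]
block c [0.40876783 0.25216413 0.06      ]
[[-0.957, 0.292, 0.0], [0.292, 0.957, 0.0], [0.0, 0.0, -1.0]]
```

Request:
apply_moves:
  deltas: [85, -80, -54, 0, -7, 85, -160, -108, 0, -14, 85, -240, -162, 0, -21, 85, -319, -216, 0, -25.8, 85, -319, -216, 0, -25.8, 85, -319, -216, 0, -25.8, 85, -319, -216, 0, -25.8, 85, -319, -216, 0, -25.8, 85, -319, -216, 0, -25.8, 85, -319, -216, 0, -25.8, 85, -319, -216, 0, -25.8, 85, -319, -216, 0, -25.8]
  squeeze: 100

```text
clock: 2.3
position: [0.4102, 0.2499, 0.2483]
ee_rot: [-0.0, -0.076, 0.997, 0.0]
contact_force: [0.3, 0.4, 0.3]
width: 0.0853
gripper_force: 0.0
```

Request:
apply_moves:
  deltas: [85, 0, 0, 40, 0, 85, 0, 0, 80, 0, 85, 0, 0, 95, 0, 85, 0, 0, 95, 0, 85, 0, 0, 95, 0, 20, 0, 0, 95, 0, 20, 0, 0, 95, 0, 20, 0, 0, 95, 0, 20, 0, 0, 95, 0, 20, 0, 0, 95, 0, 20, 0, 0, 95, 0, 20, 0, 0, 95, 0]

```text
clock: 3.3
position: [0.4103, 0.2515, 0.1543]
ee_rot: [0.001, -0.077, 0.997, 0.001]
contact_force: [-1.1, 3.0, 4.7]
width: 0.0222
gripper_force: 95.4
```

Run:
```python
from h import *
s=get_state();print(s["clock"],s["width"],s["gripper_force"],s["position"],s["contact_force"],s["moment"])
a=get_image("side");b=get_image("top")
for q in("lever_grip","lever_bar"):
  for im in(a,b):print(q,[(np.round(r["point"],1).tolist(),round(r["score"],2)) for r in place_of(q,im)][:3])
print(proj(a,[.409,.25,.154]),proj(b,[.409,.25,.154]))
```

```text
3.3 0.022187817848937093 95.44575623469427 [0.41031114 0.25153287 0.15432264] [-1.07649108  2.95537404  4.73408109] [ 0.74756949  0.3063443  -0.04059263]
lever_grip [([100.3, 203.3], 0.87), ([136.1, 182.0], 0.82), ([196.1, 172.7], 0.55)]
lever_grip [([136.5, 299.9], 0.68)]
lever_bar [([162.7, 185.5], 0.72), ([200.2, 216.8], 0.62)]
lever_bar [([154.7, 242.5], 0.81)]
[196.08045017 170.52621297] [206.183651   237.46344178]
```

Request:
apply_moves:
  deltas: [20, 0, 0, -15, 0, 20, 0, 0, -35, 0, 20, 0, 0, -65, 0, 20, 0, 0, -95, 0, 20, 0, 0, -125, 0, 20, 0, 0, -155, 0, 20, 0, 0, -175, 0, 20, 0, 0, -185, 0, 20, 0, 0, -185, 0, 20, 0, 0, -185, 0]

```text
clock: 4.43
position: [0.4094, 0.25, 0.3372]
ee_rot: [-0.001, -0.077, 0.997, -0.0]
contact_force: [-0.1, 0.5, -2.7]
width: 0.0218
gripper_force: 95.0
```

Run:
```python
from h import *
s=get_state();print(s["position"],s["contact_force"],s["moment"],s["width"])
p=s["position"]
h=np.array([.5867,-.147])
M=rot(s["ee_rot"]).as_matrix();d=np.r_[h-p[:2],0];print("tool delta mm",M.T@d*1e3)
a=get_image("side")
o=[int(v) for v in proj(a,[p[0],p[1],p[2]-.06])];f=np.array(a["frame"])[max(0,o[1]-70):o[1]+90,max(0,o[0]-60):o[0]+90,::-1]
print(o);cv2.imwrite("pics/l.png",cv2.resize(f,None,fx=3.5,fy=3.5,interpolation=2))
print([proj(a,[p[0],p[1],p[2]-z]).round(1).tolist() for z in(-.033,0,.094,.147)])
```

```text
[0.40940448 0.25003207 0.33724334] [-0.06982902  0.46150115 -2.72983586] [-0.0171442  -0.02279224  0.01252585] 0.021766921708662585
tool delta mm [-1.14155268e+02 -4.19567306e+02  1.27418439e-01]
[190, 126]
[[185.7, 88.5], [187.5, 102.3], [192.2, 139.0], [194.6, 158.0]]
```

View pics/l.png

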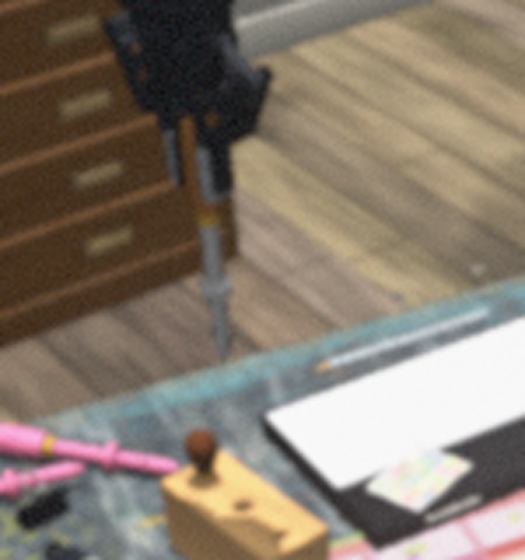

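The bar is held vertically: tip seen at (193,157), predicted (195,158). The awl still stands. The two pink look-alikes are now lying down, though the gripper passed well clear above them; I'll check that later. Next I carry the bar to above the hub.

Request:
apply_moves:
  deltas: [20, -4, -15, 0, 0, 20, -12, -45, 0, 0, 20, -22, -82, 0, 0, 20, -33, -122, 0, 0, 20, -44, -162, 0, 0, 20, -55, -202, 0, 0, 20, -66, -242, 0, 0, 20, -77, -282, 0, 0, 20, -88, -322, 0, 0, 20, -98, -362, 0, 0, 20, -107, -395, 0, 0, 20, -114, -419, 0, 0]

```text
clock: 5.48
position: [0.587, -0.1494, 0.335]
ee_rot: [-0.002, -0.076, 0.997, 0.0]
contact_force: [-0.1, 0.4, -2.1]
width: 0.0217
gripper_force: 95.2
```

Request:
apply_moves:
  deltas: [20, 0, 0, 15, 0, 20, 0, 0, 25, 0, 20, 0, 0, 25, 0, 20, 0, 0, 25, 0, 20, 0, 0, 25, 0]

```text
clock: 5.9
position: [0.5866, -0.145, 0.3131]
ee_rot: [-0.0, -0.078, 0.997, 0.0]
contact_force: [0.1, 1.1, -1.7]
width: 0.0223
gripper_force: 95.3
```

Run:
```python
from h import *
s=get_state();p=s["position"];print(s["clock"],p,s["contact_force"],s["width"])
a=get_image("side");b=get_image("top")
out=np.zeros((600,800,3),np.uint8)
u=cv2.resize(np.array(a["frame"])[160:260,310:410,::-1],None,fx=5.5,fy=5.5,interpolation=2)
t=cv2.resize(np.array(b["frame"])[200:320,100:240,::-1],None,fx=1.75,fy=1.75)
out[:550,:550]=u;out[:t.shape[0],553:553+t.shape[1]]=t
t=cv2.resize(np.array(b["frame"])[145:205,310:370,::-1],None,fx=4,fy=4);out[250:490,553:793]=t
cv2.imwrite("pics/ap.png",out)
print([proj(a,[p[0],p[1],p[2]-z]).round(1).tolist() for z in(0,.094,.147)])
```

```text
5.9 [ 0.58657565 -0.14504714  0.31311968] [ 0.07970165  1.10458399 -1.71113055] 0.022308539088148283
[[374.4, 161.6], [368.8, 199.4], [365.9, 218.9]]
```

View pics/ap.png

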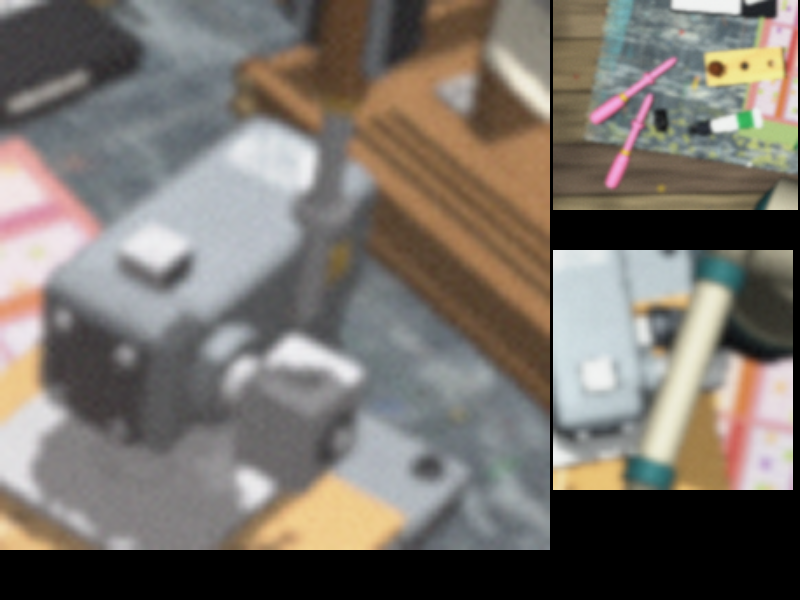

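The side crop shows the pin tip at about full-image (366,217), predicted (366,219), just over the hub hole at (365.5,229). The pink bars lie at the left edge of the table and I'll leave them. Now I lower carefully.

Request:
apply_moves:
  deltas: [20, 0, 0, 10, 0, 20, 0, 0, 20, 0, 20, 0, 0, 25, 0, 20, 0, 0, 30, 0, 20, 0, 0, 34, 0, 20, 0, 0, 37, 0, 20, 0, 0, 40, 0, 20, 0, 0, 40, 0]

```text
clock: 6.67
position: [0.587, -0.1463, 0.2728]
ee_rot: [-0.0, -0.077, 0.997, -0.0]
contact_force: [0.6, -0.7, -1.7]
width: 0.0219
gripper_force: 95.2
```

Request:
apply_moves:
  deltas: [20, 0, 0, 8, 0, 20, 0, 0, 16, 0, 20, 0, 0, 24, 0, 20, 0, 0, 30, 0, 20, 0, 0, 35, 0, 20, 0, 0, 38, 0, 20, 0, 0, 40, 0, 20, 0, 0, 41, 0, 20, 0, 0, 41, 0]

```text
clock: 7.42
position: [0.5872, -0.1461, 0.2343]
ee_rot: [0.001, -0.077, 0.997, -0.0]
contact_force: [-1.7, -1.3, 6.0]
width: 0.0223
gripper_force: 96.2
```

Request:
apply_moves:
  deltas: [20, 5.8, 0, 0.1, 0, 20, 11.6, 0, 0.6, 0, 20, 18.5, 0, 1.5, 0, 20, 25.3, 0, 2.8, 0, 20, 32.1, 0, 4.5, 0, 20, 38.7, 0, 6.6, 0, 20, 45.2, 0, 9.2, 0, 20, 51.5, 0, 12.1, 0, 20, 57.6, 0, 15.4, 0, 20, 63.6, 0, 19, 0, 20, 63.6, 0, 19, 0, 20, 63.6, 0, 19, 0]
  squeeze: 45

```text
clock: 8.42
position: [0.5271, -0.1549, 0.2179]
ee_rot: [0.005, -0.077, 0.997, -0.0]
contact_force: [0.4, 3.0, 16.0]
width: 0.0219
gripper_force: 97.2
```

Run:
```python
from h import *
s=get_state();p=np.array(s["position"]);print(s["clock"],p,s["contact_force"],s["width"],s["gripper_force"])
x=np.array([np.cos(.155),np.sin(.155),0]);d=p-[.5867,-.147,.118];print("phi",np.arctan2(-d@x,d[2]+.002),np.hypot(d@x,d[2]+.002),"Fx press",np.array(s["contact_force"])@x)
a=get_image("side")
cv2.imwrite("pics/p1.png",cv2.resize(np.array(a["frame"])[150:280,290:420,::-1],None,fx=4.5,fy=4.5,interpolation=2))
```

```text
8.4167 [ 0.52712611 -0.15490501  0.21788326] [ 0.40900066  3.04786598 15.98598084] 0.021899768790124362 97.22894172999077
phi 0.5328079600187434 0.11827853927855903 Fx press 0.8746272222200345
```

View pics/p1.png

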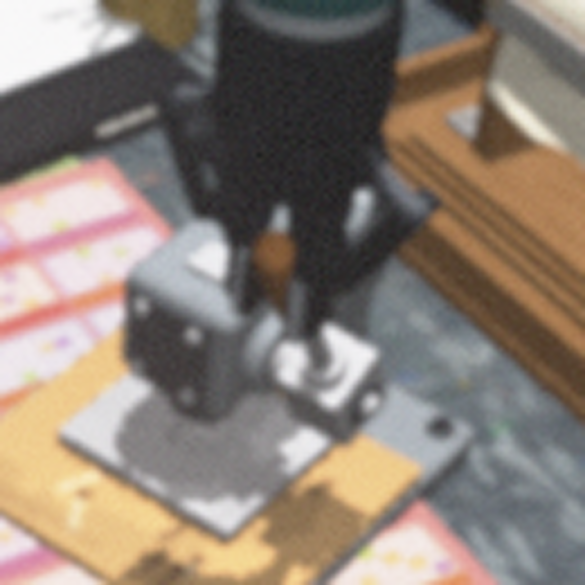

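The hub is turning with the bar seated. I keep pulling.

Request:
apply_moves:
  deltas: [20, 4, 0, 2.6, 0, 20, 7.5, 0, 5.4, 0, 20, 12.9, 0, 9.8, 0, 20, 18, 0, 14.5, 0, 20, 22.8, 0, 19.6, 0, 20, 25.8, 0, 23.1, 0, 20, 25.8, 0, 23.1, 0, 20, 25.8, 0, 23.1, 0]
  squeeze: 45

```text
clock: 9.13
position: [0.4989, -0.1598, 0.1943]
ee_rot: [0.002, -0.077, 0.997, -0.001]
contact_force: [-5.4, 1.8, 19.3]
width: 0.0219
gripper_force: 94.4
```

```bash
cat > m.py <<'E'
from h import *
import sys
s=get_state();p=np.array(s["position"]);print(s["clock"],p,s["contact_force"],s["width"],s["gripper_force"])
x=np.array([np.cos(.155),np.sin(.155),0]);d=p-[.5867,-.147,.118];phi=np.arctan2(-d@x,d[2]+.002);F=np.array(s["contact_force"])
print("phi",phi,np.hypot(d@x,d[2]+.002),"Ftan (resist)",F@x*np.cos(phi)+F[2]*np.sin(phi),"Fax",-F@x*np.sin(phi)+F[2]*np.cos(phi))
a=get_image("side")
cv2.imwrite("pics/"+sys.argv[1],cv2.resize(np.array(a["frame"])[165:275,290:420,::-1],None,fx=5,fy=5,interpolation=2))
E
python3 m.py p2.png
```

```text
9.1333 [ 0.49887486 -0.15976253  0.1943446 ] [-5.42188266  1.81510669 19.25670208] 0.021896841503785087 94.36567688851937
phi 0.8475486126121812 0.11837699046866194 Ftan (resist) 11.076130908238515 Fax 16.5503002719164
```

View pics/p2.png

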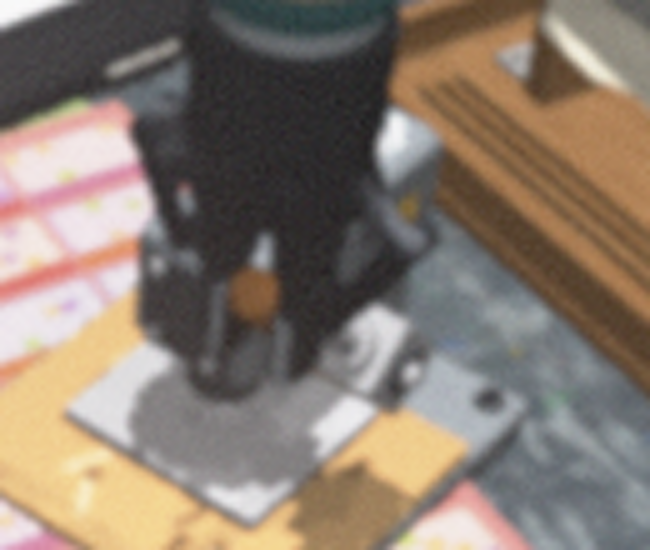

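The collar sits at crop (352,347) on the tilted hub. The measured bar angle is 0.85 rad and the target is 0.94.

Request:
apply_moves:
  deltas: [20, 1.5, 0, 1.8, 0, 20, 2.9, 0, 3.6, 0, 20, 4.6, 0, 6, 0, 20, 6.3, 0, 8.3, 0, 20, 6.3, 0, 8.3, 0, 20, 6.3, 0, 8.3, 0, 20, 6.3, 0, 8.3, 0]

```text
clock: 9.77
position: [0.4922, -0.1606, 0.1861]
ee_rot: [0.001, -0.077, 0.997, -0.001]
contact_force: [-7.5, 1.1, 21.4]
width: 0.0221
gripper_force: 94.8
```

```bash
python3 m.py p3.png
python3 - <<'E'
from h import *
a=get_image("side");b=get_image("top")
x=np.array([np.cos(.155),np.sin(.155),0]);y=np.array([-np.sin(.155),np.cos(.155),0]);A=np.array([.5867,-.147,.118])
for t in(.7,.85,1.):
    n=np.array([0,0,1])*np.cos(t)-x*np.sin(t);m=x*np.cos(t)+np.array([0,0,1])*np.sin(t)
    f=lambda v:((v-[290,165])*5).round().tolist()
    print(t,"mouth",f(proj(a,A+.022*n)),"corners",[f(proj(a,A+.022*n+i*.018*m+j*.017*y)) for i,j in((1,-1),(1,1),(-1,-1))],"low",f(proj(a,A-.022*n-.018*m*-1-.017*y)))
s=[get_state()["position"]]
for i in range(6):
    get_image("side");s.append(get_state()["position"])
print(np.mean(s,0),np.std(s,0))
E
```

```text
9.7667 [ 0.49224078 -0.16064447  0.18612878] [-7.54666315  1.10883049 21.39697971] 0.0220889518368278 94.83839267631993
phi 0.9370641742559491 0.11842950612219771 Ftan (resist) 12.92831658894712 Fax 18.540785448226078
0.7 mouth [356.0, 343.0] corners [[410.0, 324.0], [345.0, 289.0], [368.0, 397.0]] low [438.0, 349.0]
0.85 mouth [352.0, 349.0] corners [[405.0, 330.0], [339.0, 295.0], [366.0, 404.0]] low [439.0, 341.0]
1.0 mouth [349.0, 356.0] corners [[399.0, 337.0], [333.0, 301.0], [365.0, 411.0]] low [440.0, 334.0]
[ 0.49221757 -0.16063234  0.18612266] [1.16594329e-05 1.18193113e-05 1.22584151e-05]
```

View pics/p3.png

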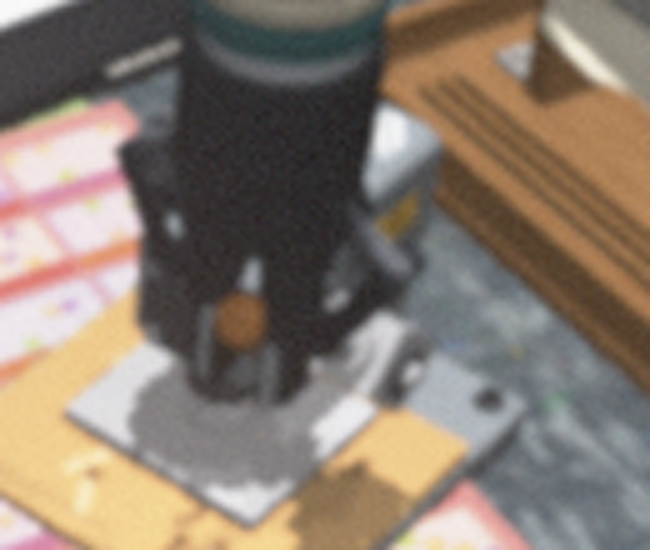

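The bar angle is 0.937 rad, so the hub is at about 0.85. The grip radius is unchanged from seating, so the collar is still home. The pose is steady, so I'm handing in.

```bash
python3 -c "
from rig import *
print(sign_off())"
```

```text
the job is handed in; nothing more can be done
None
```

I handed the job in with the arm still holding the lever: bar home in the hub, hub at about 0.85 rad, which should put the pressure spring about half-squeezed (worked out from the bar angle, not seen directly). The two pink look-alikes fell over between the start and my first grasp, cause unknown, and one lies with its handle over the table edge; I saw no movement of the pad or awl, but did not recheck the glue stick and ink jar at the end.

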